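# Dispense four spare feet into a tin, three clicks of the knob

## Robot

A 6-joint arm with a two-finger parallel gripper is mounted at the origin on the work surface. World frame = base frame: x ahead of the robot, y to its left, z up, the work surface at z = 0. Lengths are in m, angles in degrees, forces in N, time in s.
With the tool pointing down it reaches from about 0.325 to 0.9 m from the base axis. Payload 3.5 kg.
Tool frame: the origin (TCP) lies at the very end of the fingers, on their centre line; the grasp point (between the pads) lies 19 mm behind it (ctrl.grip_depth is the distance from the TCP to the grasp point, in m); z points along the fingers, y is the line along which they close (so a half turn about z gives the same grasp; the last joint's range is limited). The gripper opens to 85 mm and grips with 20 to 120 N. Pads are 22 mm wide; open, the fingers measure 114 mm over their backs; the gripper's body (76 mm by 85 mm) begins 54 mm behind the grasp point. The pads swing forward as they close: fully open they stand 13 mm farther back than shut.
Start: joints at [68.675, 15.837, -1.513, 72.651, 0, 84.076], TCP at [0.166, 0.603, 0.194] pointing down, gripper open.
Joint ranges: [-178.77, 178.77], [-48.84, 107.48], [-61.69, 71.31], [-111.58, 123.2], [-90, 87.43], [-180, 180]. Speed limits (degrees/s): [147.25, 147.25, 180, 180, 180, 180].

## Interface

Orientations are given as [roll, pitch, yaw] about the fixed x, y, z axes, in that order (R = Rz(yaw) Ry(pitch) Rx(roll)).
In Python, from station import observe, capture, ctrl, spotter gives the robot as it stands.
- The arm moves only by the tool servo_tool, never from a script. Its argument "commands" is a list of rows, each an object with "translation": the shift along the tool's x, y, z in a scale on which 1.0 is 0.8 m, a list of three; "angular": the turn, a rotation vector about the tool's x, y, z in fractions of the full range, 1 being pi rad, a list of three; "hand": the opening, from -1 (shut) to 1 (fully open). In form: [{"translation": [dx, dy, dz], "angular": [rx, ry, rz], "hand": hand}, ...]. A call has 1 to 20 rows; each row is the pose to reach, as a shift and turn from the pose commanded when the call began, along the tool's axes at that moment; what a row does not reach only later rows make up. A row lasts 1/10 s, in which the tool goes at most 50 mm and 8.59 degrees, less where a joint would pass 70% of its speed; a pose out of reach is approached as far as the arm can. A shift or turn number past 1, either way, is cut back to 1. A call with a gripper value outside its range is refused whole. The fingers move at their own pace and stop on an object; the grip force is fixed at half the most. Time passes only in rows, so rows that repeat a pose let the fingers close. It gives the time, the measured TCP pose, the force, the opening and the grip force at its end, in the units of the state.
- observe(): the state, without advancing time (a new reading comes with each control period).
- capture(name): name is "side" or "top" or "wrist"; returns a dict with "pixels" (480x640x3 uint8, red, green, blue), "mtx" (3x3 intrinsics, pixels), "world_to_cam" (4x4, takes a point from world to camera coordinates). Camera axes: x right, y up, looking along -z (the intrinsics and any distortion apply to the point x, -y, -z); pixel columns grow to the right and rows downward; lengths in m; the calibration is good to about 2 mm. A picture is of the moment at which its call begins. There is no depth.
- ctrl.finish_job(): hands the job in; it is judged then, once.
Trained networks look in the newest picture that a camera, given by its name, has taken for a name from the list of things; names that differ only in an ending like _2 or _b are one class to them, and where a whole thing is asked for, a point or a joint stands for the part that bears it (a point fixed in the world has none). Each returns a list of dicts, best first, with "score" (0 to 1); they miss things now and then, are a little off and sometimes report something else, mostly with a low value. They report only what shows in the picture. A call takes as long as a camera call. They do not tell look-alikes from the thing itself.
- spotter.find_in(query, camera): "centre" ([x, y, z] in m, in the coordinates of the camera as it stood for that picture, good to about 4 mm: the middle of the surface that is visible of it).
- spotter.spot_point(query, camera): "centre" ([x, y, z] in m, in the coordinates of the camera as it stood for that picture, good to about 4 mm: a listed point, or the origin of a listed thing).
The state is a dict: "time_s": time; "q": joint angles; "qvel": joint speeds; "effort": joint torques, N m; "eef_pos": TCP position; "tool_rot": TCP orientation; "wrist_force": force on the tool from outside, world axes, zero at the start; "wrist_torque": the same for the moment, N m; "opening": finger opening in m; "grasp_force": force on a finger pad.
Only numpy, scipy, OpenCV 4.12 (cv2) and the standard library are available. Lean on these libraries where they do the work, as an engineer would, in place of code of your own. Each camera call takes 0.05 s, during which the arm holds its last target. There are 200 camera calls.

## Task

Stand the open tin on the bench under the outlet of the sloping chute and let go of it, then turn the dispenser's knob clockwise, counting the clicks, to its third stop and no further: the gate lifts and the four rubber feet slide into the tin. The knob springs back if released, so finish while still gripping it at the third stop, with all four feet in the tin; leave the other things on the bench alone.

Things in the scene. Friction and masses are not known exactly. Their poses are not given: they have to be found in the camera images.
- tin: Open rectangular bare-metal tin, loose, about 0.2 to 0.33 kg: 62 mm wide (its x), 130 mm long (its y), 50 mm high, walls and floor 3 mm. Origin at the centre of its underside, z up. It can be gripped from above across its 62 mm width. It starts on the bench to the right of the dispenser.
- dispenser: Parts dispenser fixed to the bench; origin on the bench, z up. Dark base plate 170 (its x) x 165 (its y) x 8 mm, centred on x = 0, y = 22 mm. On the robot's side (-x) a grey housing 88 x 100 mm, 135 mm high, centred at (-45, 35) mm, with the knob on top; on the far side the sloping chute.
- chute: Steel open-topped chute, fixed to the dispenser: 31 mm wide inside, walls 26 mm, 165 mm long, sloping down at 35 degrees along the dispenser's -y, top about 215 mm above the bench. Origin at the outlet, y up-slope. A grey gate plate 22 mm up-slope of the outlet holds back the feet and rises 20 mm per rad of the knob; its dark guide arch reaches about 170 mm above the bench.
- lip (a point): Middle of the chute floor at its open lower end (the outlet), 100 mm above the bench, at (40, -80) mm in the dispenser's frame. The feet leave it along the dispenser's -y and land up to about 90 mm beyond it.
- spot (a point): Point on the bench 55 mm beyond the outlet (along the dispenser's -y): a tin centred here with its long side in line with the chute reaches 10 mm under the outlet and catches everything. Its orientation is the dispenser's.
- knob (a joint): Knob angle in rad: 0 at rest, growing clockwise seen from above, end stop at 2.0. Clicks (detents) 0.40 rad apart: stops at 0.40, 0.80, 1.20 (the third), 1.60, 2.00. A return spring of 0.07 to 0.09 N m pulls it back, the clicks add or take 0.05 N m: released, it flies back to 0. The feet (20 mm high) pass only beyond about 0.9 rad, on the way to the third stop.
- handle: Black bar grip of the knob, turning with it: 50 mm long (its x), 16 mm thick (its y), rising 40 mm above the knob's foot disc (6 mm thick, 48 mm wide). Origin on the knob's axis, 139 mm above the bench. Its +x end, with a white line, is the pointer; six equal ticks under it mark rest and the five stops. At rest it points along the dispenser's -x turned 0.9 rad anticlockwise from above.
- knob_grip (a point): Point on the knob's axis in the middle of the bar, at the height to grip it from above: 171 mm above the bench, 14 mm below the bar's top and 26 mm above the foot disc.
- knob_pointer (a point): Top of the bar at its pointer end, 25 mm from the knob's axis, 185 mm above the bench.
- foot0: Spare hard-rubber appliance foot, a black round button 24 mm in diameter with a domed top, 20 mm high, about 20 g, waiting in the chute as number 1 behind the gate. Origin at the centre of its underside.
- foot1: Spare hard-rubber appliance foot, a black round button 24 mm in diameter with a domed top, 20 mm high, about 20 g, waiting in the chute as number 2 behind the gate. Origin at the centre of its underside.
- foot2: Spare hard-rubber appliance foot, a black round button 24 mm in diameter with a domed top, 20 mm high, about 20 g, waiting in the chute as number 3 behind the gate. Origin at the centre of its underside.
- foot3: Spare hard-rubber appliance foot, a black round button 24 mm in diameter with a domed top, 20 mm high, about 20 g, waiting in the chute as number 4 behind the gate. Origin at the centre of its underside.
- mug: Bystander: white mug, 80 mm wide, 90 mm high. Origin under its centre.
- jar: Bystander: closed amber glass jar, 60 mm wide, 75 mm high. Origin under its centre.
- tape: Bystander: empty cardboard tape core, 90 mm wide, 20 mm high, lying flat. Origin under its centre.
- screwdriver: Bystander: screwdriver lying along its x. Origin under its middle.
- meter: Bystander: grey hand multimeter, 85 x 160 x 36 mm, lying flat. Origin under its centre.
- weight: Bystander: small black turned knob cap, 40 mm wide, 30 mm high. Origin under its centre.
There are look-alikes about, which are no part of the job. Leave any blue look-alike of the tin alone.

How it is judged (in metres and radians):
On the way, in this order (a step that is already met when the one before it is completed fails the run):
1. the tin stands on the bench under the outlet, let go (height (world z) of tin below 0.006 m and angle between tin's own z axis and vertical below 0.1 rad and x of lip in the frame of tin between -0.045 and 0.045 m and y of lip in the frame of tin between -0.08 and 0.08 m and contact force between the fingers and tin below 0.2 N), for 0.2 s.
2. the knob is gripped at its third stop (value of joint knob between 1.08 and 1.32 rad and contact force between the fingers and handle above 2 N), for 0.3 s.
At the end, for the whole second after the job is handed in: The fingers grip the knob's bar (more than 2 N) and hold it still at the third stop (1.20 rad, within 0.12); all four feet lie in the tin, and the tin stands upright on the bench at rest, untouched by the fingers (all of step 2 and velocity of joint knob between -0.1 and 0.1 rad/s and x of foot0 in the frame of tin between -0.036 and 0.036 m and y of foot0 in the frame of tin between -0.07 and 0.07 m and z of foot0 in the frame of tin between -0.005 and 0.065 m and x of foot1 in the frame of tin between -0.036 and 0.036 m and y of foot1 in the frame of tin between -0.07 and 0.07 m and z of foot1 in the frame of tin between -0.005 and 0.065 m and x of foot2 in the frame of tin between -0.036 and 0.036 m and y of foot2 in the frame of tin between -0.07 and 0.07 m and z of foot2 in the frame of tin between -0.005 and 0.065 m and x of foot3 in the frame of tin between -0.036 and 0.036 m and y of foot3 in the frame of tin between -0.07 and 0.07 m and z of foot3 in the frame of tin between -0.005 and 0.065 m and height (world z) of tin below 0.006 m and angle between tin's own z axis and vertical below 0.1 rad and contact force between the fingers and tin below 0.2 N and linear speed of tin below 0.02 m/s); the arm keeps its last pose, push and grip.
It fails at once if the knob is turned on past the third stop (more than 0.25 rad beyond it) (value of joint knob above 1.45 rad).
It fails at once if a bystander is moved by more than 30 mm (distance of any of mug, jar, tape, screwdriver, meter, weight from where it was at the start of the episode above 0.03 m).
It also fails if it takes over 58 s, if anything falls off the work surface, if the arm or the gripper's body presses on something with over 40 N, if the wrist force passes 120 N, or if a joint passes its speed limit or range.

## Working session

There is one attempt and no reset: what is moved stays moved. The work goes in short steps, Python scripts to look and compute and a tool call to move; the robot and the scene stay as the last step left them, time stands still between calls to the robot, and variables do not carry over. Pictures are saved under pics/ and viewed, at most 10 in all, crops included, and the job is handed in when it is done.

Besides the shell and the picture viewer there is one more tool, called after ">>>" as name(argument=value, ...), one argument or row to a line, values as JSON. servo_tool: Moves the arm, as the interface text tells. Its arguments: {"type":"object","properties":{"commands":{"type":"array","items":{"type":"object","properties":{"translation":{"type":"array","items":{"type":"number"}},"angular":{"type":"array","items":{"type":"number"}},"hand":{"type":"number"}}}}},"required":["commands"]}

```bash
mkdir -p pics
cat > h.py <<'E'
import numpy as np,cv2
from station import observe,capture,ctrl,spotter
def shot(cam,fn=None):
    d=capture(cam)
    if fn: cv2.imwrite('pics/'+fn,d['pixels'][:,:,::-1])
    return d
def world(d,c): return (np.linalg.inv(d['world_to_cam'])@np.r_[c,1])[:3]
def pix(d,p):
    c=(d['world_to_cam']@np.r_[p,1])[:3]; v=d['mtx']@np.array([c[0],-c[1],-c[2]]); return v[:2]/v[2]
def look(cam,d,names,pt=True,n=3):
    for q in names:
        r=(spotter.spot_point if pt else spotter.find_in)(q,cam)
        for o in r[:n]:
            w=world(d,o['centre']); print(cam,q,round(o['score'],2),w.round(4),pix(d,w).round(0))
E
python3 - <<'E'
from h import *
for cam in ['top','side']:
    d=shot(cam,cam+'0.png'); look(cam,d,['tin','dispenser','lip','spot','knob_grip','knob_pointer','handle','chute'])
print(observe());
E
```

```text
top tin 0.74 [ 0.4549 -0.5056 -0.0037] [499. 294.]
top tin 0.58 [ 0.5165 -0.2962 -0.0011] [418. 270.]
top dispenser 0.81 [0.5741 0.165  0.0024] [241. 248.]
top dispenser 0.2 [ 0.7707 -0.0211 -0.0012] [312. 176.]
top lip 0.62 [0.6288 0.0983 0.1012] [263. 219.]
top lip 0.57 [0.5171 0.1908 0.1335] [220. 263.]
top knob_grip 0.95 [0.5181 0.1889 0.1688] [218. 261.]
top knob_grip 0.27 [0.6173 0.144  0.1381] [241. 221.]
top knob_grip 0.2 [ 0.3685 -0.0557 -0.0005] [325. 327.]
top knob_pointer 0.72 [0.5104 0.1667 0.1834] [227. 263.]
top knob_pointer 0.46 [0.3261 0.2123 0.0031] [220. 344.]
top handle 0.59 [0.5185 0.1917 0.1341] [220. 262.]
top chute 0.78 [0.6334 0.098  0.0997] [263. 217.]
side tin 0.9 [ 0.5187 -0.2986  0.0009] [361. 330.]
side tin 0.89 [ 0.4599 -0.4987  0.0039] [394. 391.]
side dispenser 0.72 [0.5745 0.1676 0.0006] [292. 244.]
side dispenser 0.68 [ 0.6464  0.0456 -0.0009] [328. 255.]
side lip 0.62 [0.6226 0.0961 0.097 ] [314. 226.]
side spot 0.75 [ 0.6449  0.046  -0.0044] [328. 255.]
side spot 0.57 [ 0.7699 -0.0119  0.0018] [368. 250.]
side knob_grip 0.7 [0.5184 0.1896 0.1745] 
[... 322 characters left out ...]
0982 0.1014] [316. 224.]
{'time_s': 0.9, 'q': array([ 6.86753164e+01,  1.58362650e+01, -1.51285627e+00,  7.26507021e+01,
       -1.96928824e-03,  8.40751937e+01]), 'qvel': array([ 0.08605205,  0.01796537,  0.02134781, -0.01941867,  0.09029444,
        0.02710358]), 'effort': array([-1.07087970e-05, -4.45480728e+01,  2.95567685e+01,  6.49410431e-04,
       -2.47608623e-04, -1.26430109e-06]), 'eef_pos': array([0.165995  , 0.60254979, 0.19351438]), 'tool_rot': array([-1.79999972e+02,  1.97700371e-03,  1.64600123e+02]), 'wrist_force': array([-0.23755004,  1.05879796, -0.24765921]), 'wrist_torque': array([-0.01551162,  0.00853114, -0.00585677]), 'grasp_force': 0.0, 'opening': 0.08521544929678984}
```

```bash
ls . pics
```

```text
.:
h.py
pics

pics:
side0.png
top0.png
```

View pics/top0.png

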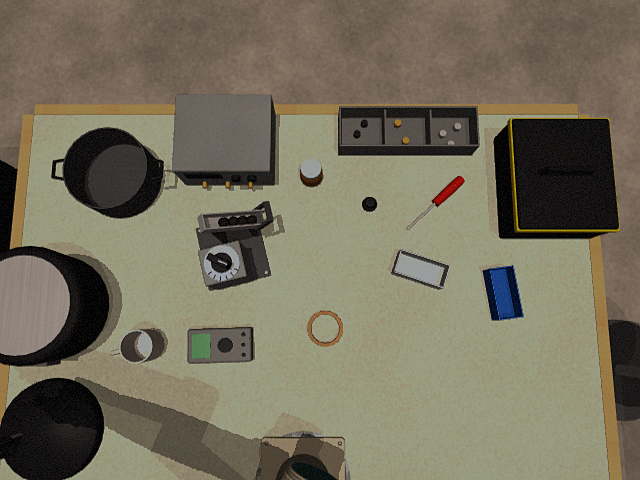

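View pics/side0.png

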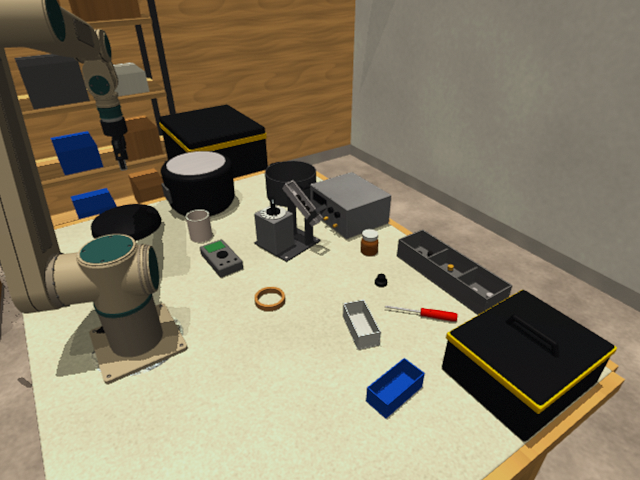

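Candidates for the tin: the bare-metal one at top px (420,268) and side px (361,325), and the blue look-alike at top px (503,293). I choose the bare-metal one. The knob is at top px (221,262), and the small black cap at (369,204) is a bystander. The chute outlet faces right and slightly away, so the dispenser's yaw is about +14°.

```bash
cat >> h.py <<'E'
from scipy.spatial.transform import Rotation as Ro
def mv(p,yaw,frm=None):
    "translation cm and rotvec in tool axes to reach p with tool down at yaw"
    s=observe(); p0,r0=(s['eef_pos'],s['tool_rot']) if frm is None else (frm[0],[180,0,frm[1]])
    R0=Ro.from_euler('xyz',r0,degrees=True); R1=Ro.from_euler('xyz',[180,0,yaw],degrees=True)
    t=R0.inv().apply(np.array(p)-p0)*100; a=(R0.inv()*R1).as_rotvec()
    print('to',p,yaw,'->',t.round(2),a.round(3),'rows',max(np.linalg.norm(t)/5,np.linalg.norm(np.degrees(a))/8.59).round(1))
E
python3 - <<'E'
from h import *
mv([.30,.35,.33],164.6); mv([.45,0,.33],110);mv([.51,-.28,.30],75)
im=cv2.imread('pics/top0.png'); cv2.imwrite('pics/crop1.png',cv2.resize(im[180:330,180:460],None,fx=2.8,fy=2.8,interpolation=cv2.INTER_CUBIC))
E
```

```text
to [0.3, 0.35, 0.33] 164.6 -> [-19.63 -20.79 -13.65] [-0.  0.  0.] rows 6.3
to [0.45, 0, 0.33] 110 -> [-43.38 -50.55 -13.65] [0.    0.    0.953] rows 13.6
to [0.51, -0.28, 0.3] 75 -> [-56.6  -75.95 -10.65] [0.    0.    1.564] rows 19.1
```

View pics/crop1.png

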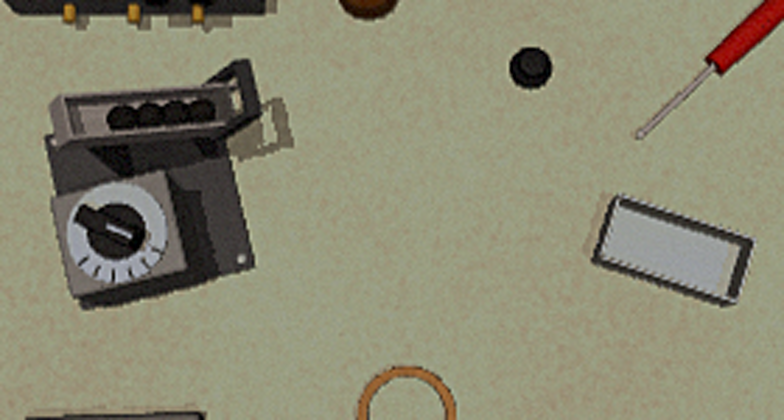

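The crop shows the open bare-metal tin at crop px (672,250), lying about -15° off. The knob's bar has its white line pointing lower right, at (120,232).

The manual's scale: shifts go in shares of 0.8 m and turns go in shares of pi rad. Converting my numbers, -75.9 cm is -0.9488, -56.6 cm is -0.7075, 1.564 rad is 0.4978.

>>> servo_tool(
  commands=[
    {"translation":[-0.0813,-0.0875,-0.0563],"angular":[0,0,0],"hand":1},
    {"translation":[-0.1625,-0.175,-0.1125],"angular":[0,0,0],"hand":1},
    {"translation":[-0.245,-0.26,-0.17],"angular":[0,0,0.0318],"hand":1},
    {"translation":[-0.2875,-0.3125,-0.17],"angular":[0,0,0.0637],"hand":1},
    {"translation":[-0.325,-0.3625,-0.17],"angular":[0,0,0.1019],"hand":1},
    {"translation":[-0.3688,-0.4125,-0.17],"angular":[0,0,0.1432],"hand":1},
    {"translation":[-0.4125,-0.4688,-0.17],"angular":[0,0,0.1846],"hand":1},
    {"translation":[-0.4563,-0.525,-0.17],"angular":[0,0,0.2228],"hand":1},
    {"translation":[-0.5,-0.5813,-0.17],"angular":[0,0,0.2642],"hand":1},
    {"translation":[-0.5425,-0.6313,-0.17],"angular":[0,0,0.3024],"hand":1},
    {"translation":[-0.575,-0.6813,-0.1625],"angular":[0,0,0.3438],"hand":1},
    {"translation":[-0.6063,-0.7375,-0.1563],"angular":[0,0,0.382],"hand":1},
    {"translation":[-0.6375,-0.7938,-0.15],"angular":[0,0,0.4234],"hand":1},
    {"translation":[-0.6625,-0.85,-0.1438],"angular":[0,0,0.4615],"hand":1},
    {"translation":[-0.6875,-0.9,-0.1375],"angular":[0,0,0.4978],"hand":1},
    {"translation":[-0.7075,-0.9488,-0.1325],"angular":[0,0,0.4978],"hand":1},
    {"translation":[-0.7075,-0.9488,-0.1325],"angular":[0,0,0.4978],"hand":1},
    {"translation":[-0.7075,-0.9488,-0.1325],"angular":[0,0,0.4978],"hand":1},
  ],
)

```text
time_s: 2.7
eef_pos: [0.4926, -0.2119, 0.304]
tool_rot: [180.0, -0.0, 75.0]
wrist_force: [1.6, 0.2, 0.3]
opening: 0.085
grasp_force: 0.0
```

Run:
```python
from h import *
d=shot('wrist','w1.png'); look('wrist',d,['tin']); look('wrist',d,['tin'],False)
for cam in ['top','side']:
    d=shot(cam,cam+'1.png'); look(cam,d,['tin','lip','spot','knob_grip','knob_pointer','dispenser'],n=2)
    if cam=='top':
        im=d['pixels'];
```

```text
wrist tin 0.73 [ 0.5202 -0.2946 -0.0014] [351. 236.]
wrist tin 0.68 [ 0.4573 -0.5034 -0.0039] [343. 360.]
wrist tin 0.62 [ 0.4551 -0.5192  0.0214] [345. 378.]
wrist tin 0.61 [ 0.5187 -0.2971 -0.0019] [350. 238.]
top tin 0.96 [ 4.570e-01 -5.054e-01  2.000e-04] [499. 293.]
top tin 0.62 [ 0.517  -0.2964 -0.0024] [417. 270.]
top lip 0.82 [0.6286 0.0971 0.1014] [263. 219.]
top lip 0.23 [ 5.145e-01 -2.964e-01 -5.000e-04] [418. 271.]
top knob_grip 0.83 [0.5186 0.1919 0.1719] [216. 260.]
top knob_grip 0.31 [0.6305 0.0983 0.0984] [263. 219.]
top knob_pointer 0.55 [0.5108 0.1674 0.1836] [226. 263.]
top dispenser 0.96 [0.573  0.1639 0.0011] [242. 248.]
top dispenser 0.56 [ 0.3669 -0.0551  0.0025] [325. 328.]
side tin 0.85 [ 0.4595 -0.5023  0.0042] [395. 392.]
side tin 0.81 [ 5.163e-01 -2.996e-01 -4.000e-04] [360. 331.]
side lip 0.63 [0.6246 0.0935 0.0947] [315. 226.]
side lip 0.56 [0.6288 0.1022 0.0961] [315. 224.]
side spot 0.6 [ 0.6463  0.0511 -0.0037] [328. 254.]
side spot 0.52 [ 0.516  -0.2994 -0.0026] [360. 332.]
side knob_grip 0.59 [ 0.3681 -0.0533  0.0021] [270. 300.]
side knob_grip 0.52 [0.5207 0.1895 0.1743] [272. 202.]
side knob_pointer 0.54 [0.5082 0.1659 0.1816] [272. 204.]
side knob_pointer 0.52 [0.622  0.0956 0.0989] [314. 225.]
side dispenser 0.56 [5.740e-01 1.683e-01 2.000e-04] [292. 244.]
```

View pics/w1.png

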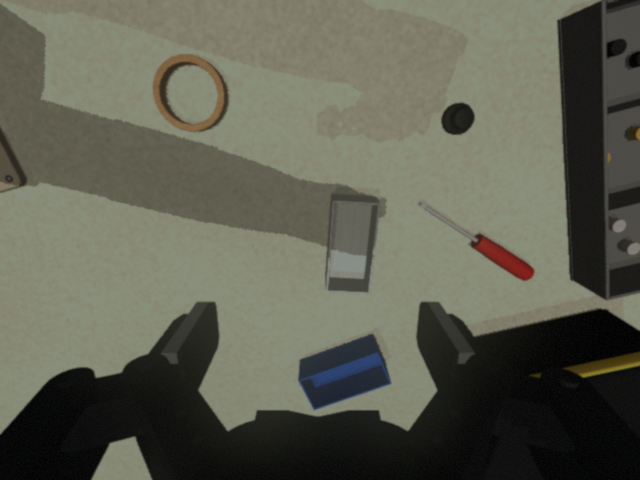

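The wrist picture shows the bare tin with its rim corners near (332,194), (379,197), (369,291) and (326,289). The blue decoy is at (345,372), and the tin stands clear of everything. Next I work out yaws and poses.

Run:
```python
from h import *
mv([.5085,-.3217,.12],72.3); mv([.5085,-.3217,.012],72.3)
f=([.5085,-.3217,.012],72.3)
mv([.5085,-.3217,.16],72.3,f);mv([.6485,.0163,.16],103.4,f);mv([.6485,.0163,.0125],103.4,f)
```

```text
to [0.5085, -0.3217, 0.12] 72.3 -> [-10.41   4.45  18.39] [-0.    -0.     0.047] rows 4.3
to [0.5085, -0.3217, 0.012] 72.3 -> [-10.41   4.45  29.19] [-0.    -0.     0.047] rows 6.3
to [0.5085, -0.3217, 0.16] 72.3 -> [  0.    0.  -14.8] [0. 0. 0.] rows 3.0
to [0.6485, 0.0163, 0.16] 103.4 -> [ 36.46   3.06 -14.8 ] [-0.     0.    -0.543] rows 7.9
to [0.6485, 0.0163, 0.0125] 103.4 -> [36.46  3.06 -0.05] [-0.     0.    -0.543] rows 7.3
```

To row units: 18.4 cm is 0.23, 4.45 cm is 0.0556, 0.047 rad is 0.015.

>>> servo_tool(
  commands=[
    {"translation":[-0.05,0.025,0.0375],"angular":[0,0,0.0064],"hand":1},
    {"translation":[-0.1,0.0438,0.0875],"angular":[0,0,0.015],"hand":1},
    {"translation":[-0.13,0.0556,0.1375],"angular":[0,0,0.015],"hand":1},
    {"translation":[-0.13,0.0556,0.1875],"angular":[0,0,0.015],"hand":1},
    {"translation":[-0.13,0.0556,0.23],"angular":[0,0,0.015],"hand":1},
    {"translation":[-0.13,0.0556,0.23],"angular":[0,0,0.015],"hand":1},
    {"translation":[-0.13,0.0556,0.23],"angular":[0,0,0.015],"hand":1},
  ],
)

```text
time_s: 4.35
eef_pos: [0.5083, -0.3215, 0.1199]
tool_rot: [-179.9, -0.0, 72.3]
wrist_force: [0.8, -0.0, 0.0]
opening: 0.0851
grasp_force: 0.0
```

Run:
```python
from h import *
d=shot('wrist','w2.png'); look('wrist',d,['tin']); mv([.5085,-.3217,.012],72.3)
```

```text
wrist tin 0.81 [ 0.4585 -0.5009 -0.0009] [326. 389.]
to [0.5085, -0.3217, 0.012] 72.3 -> [ 0.07 -0.26 11.07] [0.004 0.002 0.   ] rows 2.2
```

View pics/w2.png

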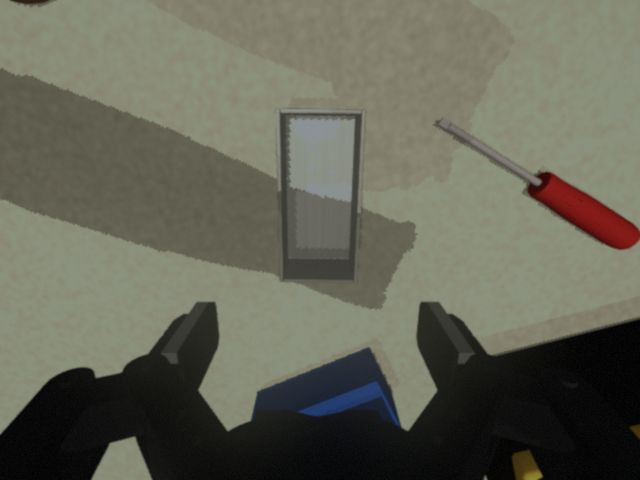

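The wrist view shows the tin centred between the fingers, with rim corners about (277,110), (365,110), (356,281) and (280,282). I back-project these.

Run:
```python
from h import *
d=shot('wrist'); print(observe()['eef_pos'])
P=np.array([ray(d,np.array(u,float),.05)[:2] for u in [(277,110),(365,110),(356,281),(280,282)]])
r=cv2.minAreaRect((P*1000).astype(np.float32)); print(P.mean(0),r)
a=(P[0]+P[1])/2-(P[2]+P[3])/2; print(np.degrees(np.arctan2(a[1],a[0]))-90)
```

```text
[ 0.51054274 -0.32298581  0.12309242]
[ 0.51832219 -0.29833135] ((518.1488647460938, -298.4786682128906), (130.42994689941406, 61.02812957763672), 71.51946258544922)
-18.58493159551439
```

To row units: 10.8 cm is 0.135, 9 cm is 0.1125, 0.012 rad is 0.0038.

>>> servo_tool(
  commands=[
    {"translation":[-0.0025,0.0019,0.0375],"angular":[0,0,0.0038],"hand":1},
    {"translation":[-0.0025,0.0019,0.0813],"angular":[0,0,0.0038],"hand":1},
    {"translation":[-0.0025,0.0019,0.1125],"angular":[0,0,0.0038],"hand":1},
    {"translation":[-0.0025,0.0019,0.135],"angular":[0,0,0.0038],"hand":1},
    {"translation":[-0.0025,0.0019,0.135],"angular":[0,0,0.0038],"hand":1},
    {"translation":[-0.0025,0.0019,0.135],"angular":[0,0,0.0038],"hand":-1},
    {"translation":[-0.0025,0.0019,0.135],"angular":[0,0,0.0038],"hand":-1},
    {"translation":[-0.0025,0.0019,0.135],"angular":[0,0,0.0038],"hand":-1},
    {"translation":[-0.0025,0.0019,0.135],"angular":[0,0,0.0038],"hand":-1},
    {"translation":[-0.0025,0.0019,0.135],"angular":[0,0,0.0038],"hand":-1},
    {"translation":[-0.0025,0.0019,0.135],"angular":[0,0,0.0038],"hand":-1},
    {"translation":[-0.0025,0.0019,0.135],"angular":[0,0,0.0038],"hand":-1},
  ],
)

```text
time_s: 5.7
eef_pos: [0.5093, -0.324, 0.0119]
tool_rot: [-180.0, -0.0, 71.6]
wrist_force: [0.4, 0.8, 1.4]
opening: -0.0
grasp_force: 0.0
```

Run:
```python
from h import *
print(observe()['opening'],observe()['eef_pos'])
d=shot('side','s2.png'); look('side',d,['tin'],n=2); t=shot('top'); look('top',t,['tin'],n=2)
w=shot('wrist')
a=cv2.resize(d['pixels'][260:440,260:480],(480,393)); b=cv2.resize(w['pixels'],(524,393))[:, :300]
cv2.imwrite('pics/c2.png',np.hstack([a,b])[:,:,::-1])
```

```text
-4.438527132368038e-05 [ 0.50925741 -0.32401392  0.01189116]
side tin 0.82 [ 5.169e-01 -2.992e-01 -5.000e-04] [361. 331.]
side tin 0.56 [ 0.4584 -0.4994  0.0071] [393. 390.]
top tin 0.82 [ 0.518  -0.2952 -0.    ] [417. 269.]
top tin 0.79 [ 0.4542 -0.5042 -0.004 ] [498. 294.]
```

View pics/c2.png

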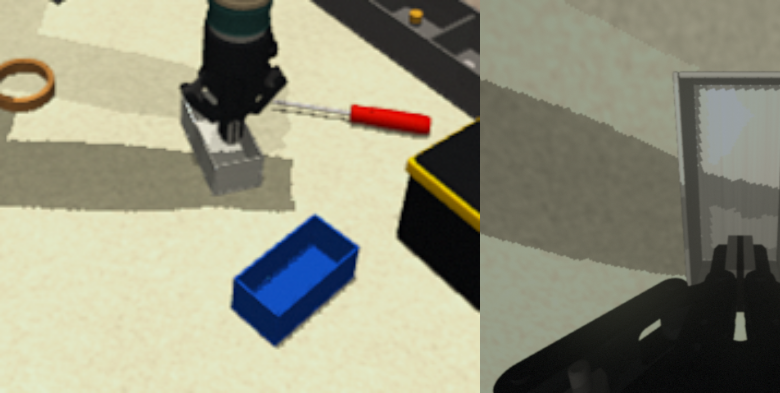

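The fingers are shut inside the tin, so they closed before the arm was fully down. The tin did not move. I go straight up, open, descend, and only then close.

>>> servo_tool(
  commands=[
    {"translation":[0,0,-0.05],"angular":[0,0,0],"hand":-1},
    {"translation":[0,0,-0.1],"angular":[0,0,0],"hand":-1},
    {"translation":[0,0,-0.1],"angular":[0,0,0],"hand":-1},
    {"translation":[0,0,-0.1],"angular":[0,0,0],"hand":1},
    {"translation":[0,0,-0.1],"angular":[0,0,0],"hand":1},
    {"translation":[0,0,-0.1],"angular":[0,0,0],"hand":1},
    {"translation":[0,0,-0.1],"angular":[0,0,0],"hand":1},
    {"translation":[0,0,-0.1],"angular":[0,0,0],"hand":1},
    {"translation":[0,0,-0.1],"angular":[0,0,0],"hand":1},
  ],
)

```text
time_s: 6.85
eef_pos: [0.5091, -0.3238, 0.0913]
tool_rot: [-179.9, -0.0, 71.6]
wrist_force: [-0.0, -0.6, 0.5]
opening: 0.085
grasp_force: 0.0
```

To row units: 8 cm is 0.1, 6 cm is 0.075.

>>> servo_tool(
  commands=[
    {"translation":[0,0,0.0375],"angular":[0,0,0],"hand":1},
    {"translation":[0,0,0.075],"angular":[0,0,0],"hand":1},
    {"translation":[0,0,0.1],"angular":[0,0,0],"hand":1},
    {"translation":[0,0,0.1],"angular":[0,0,0],"hand":1},
    {"translation":[0,0,0.1],"angular":[0,0,0],"hand":1},
    {"translation":[0,0,0.1],"angular":[0,0,0],"hand":1},
  ],
)

```text
time_s: 7.45
eef_pos: [0.5105, -0.325, 0.0134]
tool_rot: [179.9, 0.1, 71.6]
wrist_force: [0.2, 0.7, -0.5]
opening: 0.0857
grasp_force: 0.0
```

Run:
```python
from h import *
s=observe(); print(s['opening'],s['eef_pos'],s['tool_rot'],s['wrist_force'])
d=shot('side'); w=shot('wrist')
a=cv2.resize(d['pixels'][260:380,300:440],(460,393)); b=cv2.resize(w['pixels'],(524,393))[:, 150:450]
cv2.imwrite('pics/c3.png',np.hstack([a,b])[:,:,::-1])
```

```text
0.08565696130172974 [ 0.5105308  -0.3249881   0.01341032] [1.79852502e+02 5.29571399e-02 7.16070723e+01] [ 0.24613806  0.67029953 -0.50985016]
```

View pics/c3.png

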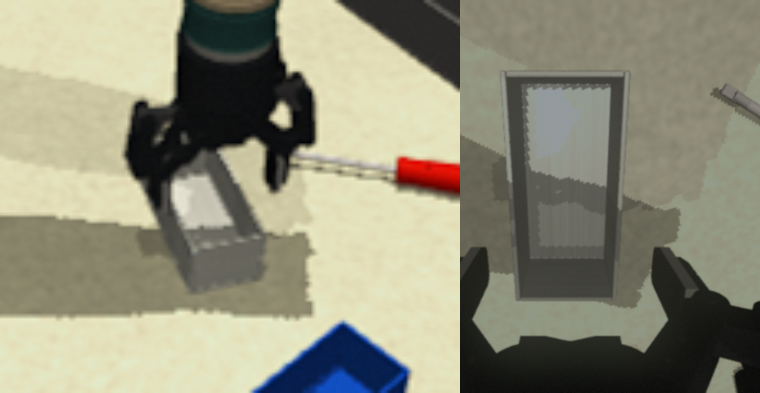

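Run:
```python
from h import *
d=capture('side'); w=capture('wrist')
for z in (0,.012,.03,.05,.07): p=[.5095,-.3245,z]; print(z,pix(d,p),pix(w,p))
R=Ro.from_euler('xyz',[180,0,71.6],degrees=True)
for s in (-1,1):
  for z in (.012,.026,.04):
    p=np.array([.5095,-.3245,z])+R.apply([0,s*.0425,0]); q=pix(d,p); print(s,z,q,(q-[300,260])*3.28,'wr',pix(w,p)*393/480+[310,0])
```

```text
0 [364.14251358 337.59460902] [318.23685323 264.41019155]
0.012 [364.37126223 334.39785085] [318.32327417 272.33923207]
0.03 [364.71934221 329.53343972] [318.4735361  286.12562483]
0.05 [365.11324386 324.02867158] [318.67814504 304.89830517]
0.07 [365.51488197 318.4157866 ] [318.93786594 328.72745592]
-1 0.012 [349.16246858 337.50359393] [161.25289695 254.2117881 ] wr [509.70573659 223.02028375]
-1 0.026 [349.33164966 333.71902907] [161.80781088 241.79841535] wr [505.36720193 231.62353975]
-1 0.04 [349.50314095 329.88278491] [162.37030231 229.21553451] wr [500.34784446 241.5768582 ]
1 0.012 [379.34787783 331.33952017] [260.26103927 233.99362614] wr [631.50463854 222.93523947]
1 0.026 [379.71601066 327.57195811] [261.46851497 221.63602259] wr [636.02394144 231.52564968]
1 0.04 [380.08909268 323.75374489] [262.69222399 209.11228322] wr [641.25184179 241.46298061]
```

Projecting the reported TCP against the pictures puts the real fingertips about 35–40 mm higher than the TCP reading. The shut tip is at side px (366,324), which means z≈0.05, so the fingers closed above the rim. I lower slowly and watch the force.

To row units: 2 cm is 0.025, 1.4 cm is 0.0175.

>>> servo_tool(
  commands=[
    {"translation":[0,0,0.0088],"angular":[0,0,0],"hand":1},
    {"translation":[0,0,0.0175],"angular":[0,0,0],"hand":1},
    {"translation":[0,0,0.025],"angular":[0,0,0],"hand":1},
    {"translation":[0,0,0.025],"angular":[0,0,0],"hand":1},
  ],
)

```text
time_s: 8.05
eef_pos: [0.5081, -0.3231, -0.0098]
tool_rot: [-179.8, -0.1, 71.6]
wrist_force: [-0.2, -0.7, 0.0]
opening: 0.086
grasp_force: 0.0
```

Run:
```python
from h import *
s=observe(); print(s['opening'],s['eef_pos'],s['q'],s['wrist_force'])
d=shot('side'); w=shot('wrist')
a=cv2.resize(d['pixels'][260:380,300:440],(460,393),interpolation=2); b=cv2.resize(w['pixels'],(524,393))[:, 150:450]
cv2.imwrite('pics/c4.png',np.hstack([a,b])[:,:,::-1])
```

```text
0.085950418572134 [ 0.5080968  -0.32305994 -0.00977736] [-3.85990352e+01  2.36907653e+01 -1.72535215e+01  4.92304542e+01
  5.55781718e-04  6.97944883e+01] [-0.17554703 -0.6543221   0.02186102]
```

View pics/c4.png

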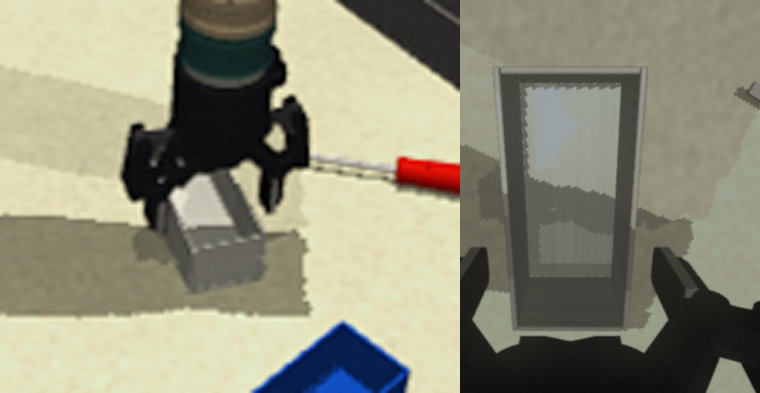

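The tips are now at z≈0.04 at side crop (268,208), still with no contact, so the reading is about 35 mm too low. I go 15 mm further down and then close.

To row units: 1.4 cm is 0.0175, 0.7 cm is 0.0088.

>>> servo_tool(
  commands=[
    {"translation":[0,0,0.0088],"angular":[0,0,0],"hand":1},
    {"translation":[0,0,0.0175],"angular":[0,0,0],"hand":1},
    {"translation":[0,0,0.0175],"angular":[0,0,0],"hand":1},
    {"translation":[0,0,0.0175],"angular":[0,0,0],"hand":-1},
    {"translation":[0,0,0.0175],"angular":[0,0,0],"hand":-1},
    {"translation":[0,0,0.0175],"angular":[0,0,0],"hand":-1},
    {"translation":[0,0,0.0175],"angular":[0,0,0],"hand":-1},
    {"translation":[0,0,0.0175],"angular":[0,0,0],"hand":-1},
    {"translation":[0,0,0.0175],"angular":[0,0,0],"hand":-1},
  ],
)

```text
time_s: 9.05
eef_pos: [0.5096, -0.3243, -0.0218]
tool_rot: [180.0, 0.0, 71.6]
wrist_force: [0.7, 0.3, 1.9]
opening: 0.061
grasp_force: 67.0
```

Run:
```python
from h import *
f=([.509,-.324,-.022],71.6)
g=np.array([.6485,.0163]); dy=np.array([.2317,-.9728]); st=g+.09*dy
mv([.509,-.324,.098],71.6,f); mv([*st,.098],103.4,f); mv([*st,.003],103.4,f); f2=([*st,.003],103.4); mv([*g,.003],103.4,f2); mv([*g,-.0225],103.4,f2)
```

```text
to [0.509, -0.324, 0.098] 71.6 -> [  0.   0. -12.] [0. 0. 0.] rows 2.4
to [np.float64(0.669353), np.float64(-0.071252), 0.098] 103.4 -> [ 29.04   7.24 -12.  ] [-0.     0.    -0.555] rows 6.4
to [np.float64(0.669353), np.float64(-0.071252), 0.003] 103.4 -> [29.04  7.24 -2.5 ] [-0.     0.    -0.555] rows 6.0
to [np.float64(0.6485), np.float64(0.0163), 0.003] 103.4 -> [9. 0. 0.] [0. 0. 0.] rows 1.8
to [np.float64(0.6485), np.float64(0.0163), -0.0225] 103.4 -> [9.   0.   2.55] [0. 0. 0.] rows 1.9
```

To row units: 29 cm is 0.3625, -2.5 cm is -0.0313, -0.555 rad is -0.1767.

>>> servo_tool(
  commands=[
    {"translation":[0,0,-0.0375],"angular":[0,0,0],"hand":-1},
    {"translation":[0,0,-0.075],"angular":[0,0,0],"hand":-1},
    {"translation":[0,0,-0.1125],"angular":[0,0,0],"hand":-1},
    {"translation":[0.025,0.0063,-0.15],"angular":[0,0,-0.0159],"hand":-1},
    {"translation":[0.0625,0.015,-0.15],"angular":[0,0,-0.0318],"hand":-1},
    {"translation":[0.1063,0.0263,-0.15],"angular":[0,0,-0.0509],"hand":-1},
    {"translation":[0.15,0.0375,-0.15],"angular":[0,0,-0.07],"hand":-1},
    {"translation":[0.1938,0.0488,-0.15],"angular":[0,0,-0.0923],"hand":-1},
    {"translation":[0.2375,0.0588,-0.15],"angular":[0,0,-0.1146],"hand":-1},
    {"translation":[0.2813,0.07,-0.15],"angular":[0,0,-0.1337],"hand":-1},
    {"translation":[0.325,0.0813,-0.15],"angular":[0,0,-0.1592],"hand":-1},
    {"translation":[0.35,0.0875,-0.15],"angular":[0,0,-0.1767],"hand":-1},
    {"translation":[0.3625,0.0906,-0.125],"angular":[0,0,-0.1767],"hand":-1},
    {"translation":[0.3625,0.0906,-0.0875],"angular":[0,0,-0.1767],"hand":-1},
    {"translation":[0.3625,0.0906,-0.0563],"angular":[0,0,-0.1767],"hand":-1},
    {"translation":[0.3625,0.0906,-0.0313],"angular":[0,0,-0.1767],"hand":-1},
    {"translation":[0.3625,0.0906,-0.0313],"angular":[0,0,-0.1767],"hand":-1},
    {"translation":[0.3625,0.0906,-0.0313],"angular":[0,0,-0.1767],"hand":-1},
  ],
)

```text
time_s: 10.85
eef_pos: [0.6687, -0.0719, 0.0024]
tool_rot: [-179.9, -0.0, 103.4]
wrist_force: [0.4, 0.2, -2.2]
opening: 0.061
grasp_force: 66.6
```

Run:
```python
from h import *
s=observe(); print(s['opening'],s['eef_pos'],s['tool_rot'],s['wrist_force'])
for c in ['top','side','wrist']:
    d=shot(c); look(c,d,['tin','lip','spot'],n=2)
mv([.6485,.0163,.003],103.4)
```

```text
0.061017915198523155 [ 0.66874742 -0.07192746  0.00235444] [-1.79892096e+02 -3.40516018e-02  1.03392274e+02] [ 0.43951903  0.23035486 -2.15221612]
top tin 0.59 [ 0.4543 -0.5062 -0.0044] [499. 294.]
top lip 0.7 [0.6299 0.101  0.1012] [262. 219.]
top lip 0.64 [0.6191 0.1463 0.1346] [241. 220.]
side tin 0.91 [ 0.6644 -0.0483  0.0285] [349. 259.]
side tin 0.75 [ 0.4588 -0.5006  0.0054] [394. 391.]
side lip 0.98 [0.6245 0.0959 0.0962] [315. 226.]
side lip 0.28 [ 0.6957 -0.3412 -0.001 ] [419. 315.]
side spot 0.62 [ 0.6456  0.0488 -0.002 ] [328. 254.]
wrist tin 0.59 [ 0.6658 -0.0413  0.0224] [325. 232.]
to [0.6485, 0.0163, 0.003] 103.4 -> [ 9.05 -0.02  0.  ] [0. 0. 0.] rows 1.8
```

The tin is held at about (0.665,-0.045) with its underside at 25 mm, as predicted. I advance 9 cm along the chute line and set it down.

To row units: 9 cm is 0.1125, 6 cm is 0.075.

>>> servo_tool(
  commands=[
    {"translation":[0.0375,0,0],"angular":[0,0,0],"hand":-1},
    {"translation":[0.075,0,0],"angular":[0,0,0],"hand":-1},
    {"translation":[0.1125,0,0],"angular":[0,0,0],"hand":-1},
    {"translation":[0.1125,0,0],"angular":[0,0,0],"hand":-1},
    {"translation":[0.1125,0,0.015],"angular":[0,0,0],"hand":-1},
    {"translation":[0.1125,0,0.0275],"angular":[0,0,0],"hand":-1},
    {"translation":[0.1125,0,0.0313],"angular":[0,0,0],"hand":-1},
    {"translation":[0.1125,0,0.0313],"angular":[0,0,0],"hand":-1},
  ],
)

```text
time_s: 12.25
eef_pos: [0.649, 0.015, -0.0218]
tool_rot: [-180.0, -0.0, 103.3]
wrist_force: [-1.8, 0.8, 4.7]
opening: 0.0614
grasp_force: 67.6
```

Run:
```python
from h import *
for c in ['side','wrist']:
    d=shot(c); look(c,d,['tin'],n=1)
```

```text
side tin 0.83 [ 0.457  -0.5009  0.0041] [393. 392.]
wrist tin 0.91 [ 0.6457  0.0481 -0.0055] [329. 227.]
```

To row units: -30 cm is -0.375, -27 cm is -0.3375.

>>> servo_tool(
  commands=[
    {"translation":[0,0,0],"angular":[0,0,0],"hand":1},
    {"translation":[0,0,0],"angular":[0,0,0],"hand":1},
    {"translation":[0,0,0],"angular":[0,0,0],"hand":1},
    {"translation":[0,0,0],"angular":[0,0,0],"hand":1},
    {"translation":[0,0,0],"angular":[0,0,0],"hand":1},
    {"translation":[0,0,-0.0375],"angular":[0,0,0],"hand":1},
    {"translation":[-0.0125,0,-0.0875],"angular":[0,0,0],"hand":1},
    {"translation":[-0.025,0,-0.1375],"angular":[0,0,0],"hand":1},
    {"translation":[-0.0375,0,-0.1875],"angular":[0,0,0],"hand":1},
    {"translation":[-0.0375,0,-0.2375],"angular":[0,0,0],"hand":1},
    {"translation":[-0.0375,0,-0.2875],"angular":[0,0,0],"hand":1},
    {"translation":[-0.0375,0,-0.3375],"angular":[0,0,0],"hand":1},
    {"translation":[-0.0375,0,-0.375],"angular":[0,0,0],"hand":1},
    {"translation":[-0.0375,0,-0.375],"angular":[0,0,0],"hand":1},
  ],
)

```text
time_s: 13.85
eef_pos: [0.6589, -0.0137, 0.2844]
tool_rot: [179.4, 0.2, 103.4]
wrist_force: [0.9, 0.1, 0.2]
opening: 0.0856
grasp_force: 0.0
```

Run:
```python
from h import *
s=observe(); print(s['time_s'],s['eef_pos'],s['tool_rot'],s['q'])
ims=[]
for c in ['top','side','wrist']:
    d=shot(c); look(c,d,['tin','lip','knob_grip','knob_pointer'],n=1)
    ims.append(d['pixels'])
a=cv2.resize(ims[0][180:320,180:340],(400,350)); b=cv2.resize(ims[1][170:290,240:380],(400,350))
cv2.imwrite('pics/c5.png',np.hstack([a,b])[:,:,::-1])
```

```text
13.85 [ 0.65886328 -0.0136756   0.28443905] [179.41123961   0.21544601 103.40958442] [-6.80653175e+00  1.72255907e+01  1.11319394e+01  8.32794097e+01
  1.28723790e-03  6.97827839e+01]
top tin 0.59 [ 0.4535 -0.5044 -0.003 ] [499. 294.]
top knob_grip 0.48 [0.5182 0.1886 0.1707] [218. 260.]
side tin 0.57 [ 6.40e-01  3.91e-02 -1.00e-04] [328. 256.]
side lip 0.61 [0.6261 0.0964 0.1   ] [315. 224.]
side knob_grip 0.7 [0.5166 0.1892 0.173 ] [271. 203.]
side knob_pointer 0.46 [0.5084 0.1645 0.1803] [273. 205.]
wrist tin 0.71 [ 0.4564 -0.5043  0.    ] [140. 441.]
wrist lip 0.64 [0.6295 0.0963 0.0988] [319.  92.]
```

View pics/c5.png

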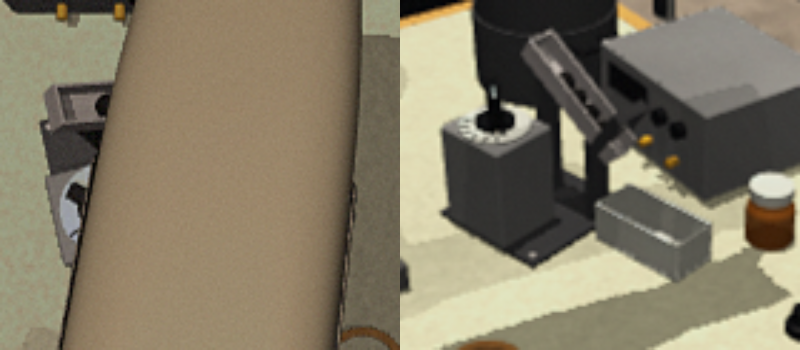

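The tin stands upright under the outlet at side crop (653,232), with the chute mouth above its near end at (620,145). The knob is untouched. Now to the knob.

Run:
```python
from h import *
mv([.5185,.189,.23],-114.5)
```

```text
to [0.5185, 0.189, 0.23] -114.5 -> [22.87 -8.66  4.78] [ 0.   -0.   -2.48] rows 16.5
```

To row units: 22.9 cm is 0.2863, 20 cm is 0.25, -2.48 rad is -0.7894.

>>> servo_tool(
  commands=[
    {"translation":[0.025,-0.01,0],"angular":[0,0,-0.0446],"hand":1},
    {"translation":[0.05,-0.0188,0],"angular":[0,0,-0.0891],"hand":1},
    {"translation":[0.075,-0.0288,0],"angular":[0,0,-0.1337],"hand":1},
    {"translation":[0.1,-0.0375,0],"angular":[0,0,-0.1783],"hand":1},
    {"translation":[0.125,-0.0475,0],"angular":[0,0,-0.2228],"hand":1},
    {"translation":[0.15,-0.0563,0],"angular":[0,0,-0.2674],"hand":1},
    {"translation":[0.175,-0.0663,0],"angular":[0,0,-0.3119],"hand":1},
    {"translation":[0.2,-0.075,0],"angular":[0,0,-0.3565],"hand":1},
    {"translation":[0.225,-0.085,0],"angular":[0,0,-0.4011],"hand":1},
    {"translation":[0.25,-0.095,0],"angular":[0,0,-0.4456],"hand":1},
    {"translation":[0.2863,-0.1088,0],"angular":[0,0,-0.4902],"hand":1},
    {"translation":[0.2863,-0.1088,0],"angular":[0,0,-0.5348],"hand":1},
    {"translation":[0.2863,-0.1088,0],"angular":[0,0,-0.5793],"hand":1},
    {"translation":[0.2863,-0.1088,0.0125],"angular":[0,0,-0.6239],"hand":1},
    {"translation":[0.2863,-0.1088,0.025],"angular":[0,0,-0.6685],"hand":1},
    {"translation":[0.2863,-0.1088,0.0375],"angular":[0,0,-0.713],"hand":1},
    {"translation":[0.2863,-0.1088,0.06],"angular":[0,0,-0.7576],"hand":1},
    {"translation":[0.2863,-0.1088,0.06],"angular":[0,0,-0.7894],"hand":1},
    {"translation":[0.2863,-0.1088,0.06],"angular":[0,0,-0.7894],"hand":1},
    {"translation":[0.2863,-0.1088,0.06],"angular":[0,0,-0.7894],"hand":1},
  ],
)

```text
time_s: 16.6
eef_pos: [0.5183, 0.1893, 0.2303]
tool_rot: [-180.0, 0.0, -114.6]
wrist_force: [-0.4, 0.3, -0.6]
opening: 0.0851
grasp_force: 0.0
```

Run:
```python
from h import *
s=observe(); print(s['time_s'],s['eef_pos'],s['tool_rot'],s['q'])
for c in ['side','wrist']:
    d=shot(c,'k_%s.png'%c); look(c,d,['knob_grip','knob_pointer','tin'],n=2)
cv2.imwrite('pics/k_w.png',d['pixels'][:,:,::-1])
for p in ([.5185,.189,.185],[.509,.166,.185],[.5185,.189,.152],[.5185,.189,.115]): print(p,pix(d,p))
mv([.5185,.189,.119],-114.5)
```

```text
16.6 [0.51827969 0.18929651 0.23032284] [-1.79963020e+02  2.92165553e-02 -1.14622320e+02] [ 1.33509913e+01  7.36736535e+00 -7.50449533e+00  7.50810116e+01
  2.77991030e-04 -5.20266789e+01]
side knob_grip 0.57 [0.5196 0.191  0.1739] [272. 202.]
side knob_grip 0.34 [0.6241 0.0943 0.1005] [315. 225.]
side knob_pointer 0.58 [0.5081 0.167  0.1843] [272. 203.]
side knob_pointer 0.5 [0.6134 0.1652 0.1478] [301. 205.]
side tin 0.71 [ 6.414e-01  4.000e-02 -4.000e-04] [328. 256.]
wrist knob_grip 0.61 [0.519  0.1878 0.1731] [314. 239.]
wrist knob_pointer 0.66 [0.6134 0.1444 0.1332] [190. 224.]
wrist knob_pointer 0.65 [0.5122 0.1668 0.1839] [309. 213.]
wrist tin 0.58 [ 0.642   0.0456 -0.0045] [166. 127.]
[0.5185, 0.189, 0.185] [314.70119335 245.97971877]
[0.509, 0.166, 0.185] [313.24233813 210.88070493]
[0.5185, 0.189, 0.152] [315.01186203 232.2838387 ]
[0.5185, 0.189, 0.115] [315.28400234 220.28648854]
to [0.5185, 0.189, 0.119] -114.5 -> [ 1.000e-02 -4.000e-02  1.111e+01] [-0.  0. -0.] rows 2.2
```

View pics/k_w.png

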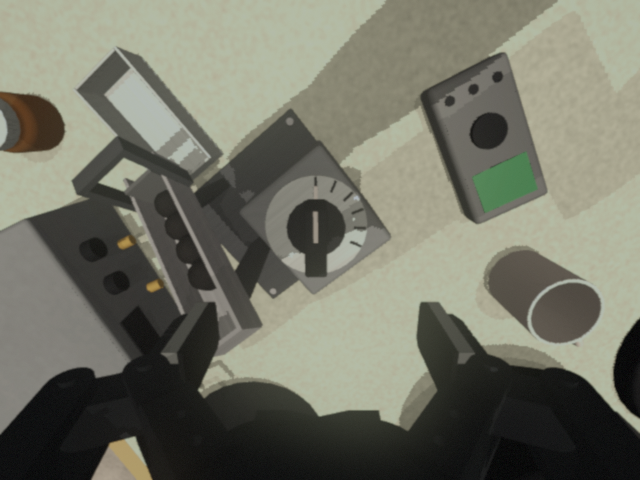

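The bar is vertical in the wrist view, running (316,205)–(316,275) with the white pointer half on top. Its axis is near (315,245), matching the prediction, and the fingers straddle it evenly. The ticks run clockwise from (316,182). The tin is under the outlet at (150,110). I descend and then grip.

To row units: 11 cm is 0.1375, 9 cm is 0.1125.

>>> servo_tool(
  commands=[
    {"translation":[0,0,0.0375],"angular":[0,0,0],"hand":1},
    {"translation":[0,0,0.075],"angular":[0,0,0],"hand":1},
    {"translation":[0,0,0.1125],"angular":[0,0,0],"hand":1},
    {"translation":[0,0,0.1375],"angular":[0,0,0],"hand":1},
    {"translation":[0,0,0.1375],"angular":[0,0,0],"hand":1},
    {"translation":[0,0,0.1375],"angular":[0,0,0],"hand":1},
  ],
)

```text
time_s: 17.6
eef_pos: [0.518, 0.1892, 0.1201]
tool_rot: [180.0, -0.0, -114.5]
wrist_force: [0.8, 0.7, -0.3]
opening: 0.0856
grasp_force: 0.0
```

>>> servo_tool(
  commands=[
    {"translation":[0,0,0],"angular":[0,0,0],"hand":-1},
    {"translation":[0,0,0],"angular":[0,0,0],"hand":-1},
    {"translation":[0,0,0],"angular":[0,0,0],"hand":-1},
    {"translation":[0,0,0],"angular":[0,0,0],"hand":-1},
    {"translation":[0,0,0],"angular":[0,0,0],"hand":-1},
    {"translation":[0,0,0],"angular":[0,0,0],"hand":-1},
    {"translation":[0,0,0],"angular":[0,0,0],"hand":-1},
    {"translation":[0,0,0],"angular":[0,0,0],"hand":-1},
  ],
)

```text
time_s: 18.4
eef_pos: [0.5196, 0.1887, 0.1207]
tool_rot: [-179.8, 0.0, -114.5]
wrist_force: [3.3, -3.4, 2.7]
opening: 0.0147
grasp_force: 62.5
```

To row units: 0.4 rad is 0.1273.

>>> servo_tool(
  commands=[
    {"translation":[0,0,0],"angular":[0,0,0.0318],"hand":-1},
    {"translation":[0,0,0],"angular":[0,0,0.0637],"hand":-1},
    {"translation":[0,0,0],"angular":[0,0,0.0955],"hand":-1},
    {"translation":[0,0,0],"angular":[0,0,0.1273],"hand":-1},
    {"translation":[0,0,0],"angular":[0,0,0.1273],"hand":-1},
    {"translation":[0,0,0],"angular":[0,0,0.1273],"hand":-1},
  ],
)

```text
time_s: 19.0
eef_pos: [0.52, 0.1886, 0.1208]
tool_rot: [-179.8, 0.1, -137.5]
wrist_force: [5.1, -4.3, 1.9]
opening: 0.0151
grasp_force: 62.4
```

Run:
```python
from h import *
s=observe(); print(s['tool_rot'],s['wrist_force'],s['wrist_torque'],s['opening'],s['grasp_force'])
d=shot('side'); look('side',d,['handle','knob_pointer'],n=1)
w=shot('wrist'); look('wrist',w,['knob_pointer','knob_grip'],n=1)
```

```text
[-1.79792209e+02  1.09056566e-01 -1.37457192e+02] [ 5.07774255 -4.25195023  1.91781155] [-0.7503083  -0.82481642  0.10071942] 0.015106155336107189 62.41536855697632
side handle 0.68 [0.5176 0.1888 0.1407] [272. 211.]
side knob_pointer 0.7 [0.4994 0.1687 0.1817] [269. 205.]
wrist knob_pointer 0.87 [0.5017 0.1702 0.1825] [310. 276.]
wrist knob_grip 0.86 [0.5212 0.185  0.1748] [305. 322.]
```

First click: the pointer followed. On to the second.

To row units: 0.4 rad is 0.1273.

>>> servo_tool(
  commands=[
    {"translation":[0,0,0],"angular":[0,0,0.0318],"hand":-1},
    {"translation":[0,0,0],"angular":[0,0,0.0637],"hand":-1},
    {"translation":[0,0,0],"angular":[0,0,0.0955],"hand":-1},
    {"translation":[0,0,0],"angular":[0,0,0.1273],"hand":-1},
    {"translation":[0,0,0],"angular":[0,0,0.1273],"hand":-1},
    {"translation":[0,0,0],"angular":[0,0,0.1273],"hand":-1},
  ],
)

```text
time_s: 19.9
eef_pos: [0.5203, 0.1882, 0.1208]
tool_rot: [-179.8, 0.2, -160.4]
wrist_force: [5.4, -5.1, 1.4]
opening: 0.0151
grasp_force: 62.4
```

Run:
```python
from h import *
s=observe(); print(s['tool_rot'],s['wrist_force'],s['wrist_torque'],s['opening'],s['grasp_force'])
d=shot('side'); look('side',d,['knob_pointer'],n=1)
w=shot('wrist'); look('wrist',w,['knob_pointer','knob_grip'],n=1)
```

```text
[-179.7975974     0.19640741 -160.3923837 ] [ 5.43558709 -5.130723    1.36777856] [-0.88889992 -1.05894591  0.10248478] 0.015118569745478152 62.35882580280304
side knob_pointer 0.52 [0.4986 0.1798 0.185 ] [267. 202.]
wrist knob_pointer 0.77 [0.4967 0.1775 0.183 ] [307. 278.]
wrist knob_grip 0.97 [0.5189 0.1867 0.1714] [312. 319.]
```

To row units: 0.4 rad is 0.1273.

>>> servo_tool(
  commands=[
    {"translation":[0,0,0],"angular":[0,0,0.0318],"hand":-1},
    {"translation":[0,0,0],"angular":[0,0,0.0637],"hand":-1},
    {"translation":[0,0,0],"angular":[0,0,0.0955],"hand":-1},
    {"translation":[0,0,0],"angular":[0,0,0.1273],"hand":-1},
    {"translation":[0,0,0],"angular":[0,0,0.1273],"hand":-1},
    {"translation":[0,0,0],"angular":[0,0,0.1273],"hand":-1},
    {"translation":[0,0,0],"angular":[0,0,0.1273],"hand":-1},
    {"translation":[0,0,0],"angular":[0,0,0.1273],"hand":-1},
    {"translation":[0,0,0],"angular":[0,0,0.1273],"hand":-1},
    {"translation":[0,0,0],"angular":[0,0,0.1273],"hand":-1},
    {"translation":[0,0,0],"angular":[0,0,0.1273],"hand":-1},
    {"translation":[0,0,0],"angular":[0,0,0.1273],"hand":-1},
    {"translation":[0,0,0],"angular":[0,0,0.1273],"hand":-1},
    {"translation":[0,0,0],"angular":[0,0,0.1273],"hand":-1},
  ],
)

```text
time_s: 21.55
eef_pos: [0.5204, 0.1877, 0.1208]
tool_rot: [-179.8, 0.3, 176.7]
wrist_force: [5.9, -5.8, 2.5]
opening: 0.0145
grasp_force: 62.4
```

Run:
```python
from h import *
s=observe(); print(s['tool_rot'],s['wrist_force'],s['wrist_torque'],s['opening'],s['grasp_force'])
for k in range(3):
    for c in ('side','wrist','top'):
        d=shot(c); look(c,d,['knob_pointer','knob_grip'],n=1)
        if k==0: look(c,d,['tin','foot0','foot1'],n=4)
    
a=shot('side')['pixels'][170:290,240:380]; w=shot('wrist')['pixels']
cv2.imwrite('pics/f.png',np.hstack([cv2.resize(a,(360,309)),cv2.resize(w,(412,309))])[:,:,::-1])
```

```text
[-179.83949926    0.27456416  176.68168965] [ 5.9371064  -5.76699961  2.48101599] [-1.0880388  -1.12530355  0.08506728] 0.014519998796053276 62.36322462558746
side knob_pointer 0.61 [0.4943 0.1886 0.1838] [265. 202.]
side knob_grip 0.67 [0.52   0.1872 0.1701] [273. 204.]
side tin 0.83 [ 0.4576 -0.4999  0.0051] [393. 391.]
side tin 0.67 [6.404e-01 4.170e-02 4.000e-04] [328. 255.]
side tin 0.23 [0.6242 0.0944 0.0977] [315. 225.]
wrist knob_pointer 0.95 [0.4942 0.1897 0.1828] [316. 279.]
wrist knob_grip 0.95 [0.5206 0.1862 0.1734] [311. 327.]
wrist tin 0.89 [ 0.6438  0.0445 -0.0049] [186. 342.]
wrist tin 0.43 [ 0.6407  0.0412 -0.0012] [181. 342.]
wrist foot0 0.9 [ 0.6404  0.0413 -0.0023] [181. 341.]
wrist foot0 0.83 [0.6476 0.0215 0.019 ] [154. 361.]
wrist foot0 0.61 [ 6.78e-01 -1.00e-04  1.30e-02] [142. 383.]
wrist foot1 0.9 [ 0.6404  0.0413 -0.0023] [181. 341.]
wrist foot1 0.83 [0.6476 0.0215 0.019 ] [154. 361.]
wrist foot1 0.61 [ 6.78e-01 -1.00e-04  1.30e-02] [142. 383.]
top knob_pointer 0.68 [0.4939 0.1917 0.1829] [215. 270.]
top knob_grip 0.55 [ 0.5739  0.1633 -0.0006] [242. 248.]

[... 593 characters left out ...]
0.0089  0.0195] [308. 222.]
side knob_pointer 0.7 [0.4946 0.1899 0.183 ] [265. 202.]
side knob_grip 0.6 [0.5206 0.1897 0.1708] [272. 203.]
wrist knob_pointer 0.58 [0.4974 0.1893 0.1844] [315. 288.]
wrist knob_grip 0.8 [0.5205 0.1875 0.1723] [314. 325.]
top knob_pointer 0.5 [0.4962 0.191  0.1827] [216. 269.]
top knob_grip 0.46 [0.5185 0.1885 0.1666] [218. 260.]
side knob_pointer 0.43 [0.4966 0.1898 0.183 ] [266. 202.]
side knob_grip 0.59 [0.5202 0.1906 0.1726] [272. 203.]
wrist knob_pointer 0.92 [0.4969 0.1902 0.1845] [317. 287.]
wrist knob_grip 0.8 [0.5194 0.1869 0.1748] [313. 326.]
top knob_pointer 0.66 [0.4969 0.1913 0.1848] [215. 269.]
top knob_grip 0.44 [0.5193 0.1868 0.1676] [219. 260.]
```

The top camera finds four separate feet, all inside the tin in its frame: (.644,.040), (.654,.019), (.675,.001), (.638,-.009). The pointer is at about 175–177° against the expected 176°. The knob torque of 0.085 N m equals the spring alone, so it sits on the third stop. I hand in.

```bash
python3 -c "
from station import ctrl
print(ctrl.finish_job())"
```

```text
the job is handed in; nothing more can be done
None
```

I handed the job in with the tin under the outlet, the top camera showing four feet inside it, and the knob still gripped at about its third stop; the hand-in call returned no verdict.

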